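# Fetch a tin from under a low rack with a trigger reacher

## Robot

A 6-joint arm with a two-finger parallel gripper is mounted at the origin on the work surface. World frame = base frame: x ahead of the robot, y to its left, z up, the work surface at z = 0. Lengths are in m, angles in rad, forces in N, time in s.
With the tool pointing down it reaches from about 0.325 to 0.775 m from the base axis. Payload 9.3 kg.
Tool frame: the origin (TCP) lies on the centre line of the jaws, within the pads' length; the fingertips stand 17 mm ahead of it and the grasp point (between the pads) lies 2 mm behind it; z points along the fingers, y is the line along which they close (so a half turn about z gives the same grasp; the last joint's range is limited). The gripper opens to 85 mm and grips with 20 to 120 N. Pads are 22 mm wide; open, the fingers measure 114 mm over their backs; the gripper's body (76 mm by 85 mm) begins 54 mm behind the grasp point. The pads swing forward as they close: fully open they stand 13 mm farther back than shut.
Start: joints at [-1.365, 0.259, 0.021, 1.334, 0, 1.418], TCP at [0.193, -0.515, 0.248] pointing down, gripper open.
Joint ranges: [-3.04, 3.04], [-0.91, 1.82], [-1.04, 1.36], [-1.92, 1.95], [-1.52, 1.45], [-3.14, 3.14]. Speed limits (rad/s): [2.22, 2.22, 2.79, 3.14, 3.14, 3.14].

## Interface

Orientations are given as a unit quaternion [w, x, y, z].
In Python, from cell import sensors, optics, job gives the robot as it stands.
- The arm moves only by the tool arm_command, never from a script. Its argument "targets" is a list of rows, each a list of 5 numbers: the opening in per cent of the stroke, from 0 (shut) to 100 (fully open), then the shift along the tool's x, y, z in m, then the turn about the tool's z in degrees. A call has 1 to 8 rows; each row is the pose to reach, as a shift and turn from the pose commanded when the call began, along the tool's axes at that moment; what a row does not reach only later rows make up. A row lasts 1/8 s, in which the tool goes at most 62.5 mm and 10.7 degrees, less where a joint would pass 70% of its speed; a pose out of reach is approached as far as the arm can. A call with a gripper value outside its range is refused whole. The fingers move at their own pace and stop on an object; the grip force is fixed at half the most. Time passes only in rows, so rows that repeat a pose let the fingers close. It gives the time, the measured TCP pose, the force, the opening and the grip force at its end, in the units of the state.
- sensors.state(): the state, without advancing time (a new reading comes with each control period).
- optics.snapshot(name): name is "scene" or "top" or "wrist"; returns (picture, depth): 480x640x3 uint8, red, green, blue; 480x640 float32, m along the optical axis (not along the pixel's ray), 0 where there is no reading.
- optics.camera_params(name): a dict with "fov_y" (degrees; the focal length in pixels is half the picture's height over the tangent of half this angle, whatever the lens; pixels are square), "cx", "cy" (the principal point, pixels), "T" (4x4, takes a point from camera to world coordinates). Camera axes: x right, y down, z forward; pixel columns grow to the right and rows downward; lengths in m; the calibration is good to about 2 mm. The wrist camera is an equidistant fisheye: a pixel r from the principal point sees the ray r / f radians off the axis. A picture is of the moment at which its call begins: read the wrist's pose just before it. camera_params takes no time and is no camera call; for the wrist camera it gives the pose at the moment of the call.
- job.job_done(): hands the job in; it is judged then, once.
The state is a dict: "time": time; "joint_positions": joint angles; "qd": joint speeds; "joint_efforts": joint torques, N m; "tcp_pos": TCP position; "ee_rot": TCP orientation; "ft_force": force on the tool from outside, world axes, zero at the start; "torque": the same for the moment, N m; "width": finger opening in m; "grasp_force": force on a finger pad.
Only numpy, scipy, OpenCV 4.12 (cv2) and the standard library are available. Lean on these libraries where they do the work, as an engineer would, in place of code of your own. Each camera call takes 0.05 s, during which the arm holds its last target. There are 200 camera calls.

## Task

A small tin can has ended up under the low wire rack, among other goods. Squeeze the reacher's trigger to close its jaws on the can and draw it out with the reacher until it stands upright on the table with 3 cm or more of free table between it and the rack; then let go of the trigger so the jaws open, leaving the reacher on its feet. Do not touch the can with the gripper, and leave the wrapped pack and the little bottle under the rack where they are.

Things in the scene. Friction and masses are not known exactly. Their poses are not given: they have to be found in the camera images.
- reacher: Loose pick-up reacher, 0.4 kg, standing on two feet, meant to be slid along the table. Origin on the table under its upright handle; +x along its tube to the jaws, z up. Handle 20 (x) x 26 (y) mm, top at 98 mm, on a foot 100 x 120 x 8 mm. The 18 mm tube runs 30 mm above the table to a head and front foot at x = 222 to 254 mm, 46 mm high, where two jaws pivot; tips at x = 325 mm.
- reacher_grip (a point): Where to grip the reacher from above: 68 mm up, midway (x = 17 mm) between the handle's back (x = -10 mm) and the front of the free trigger (x = 44 mm), 54 mm apart. Fingers close along the reacher's x, one behind the handle, one before the trigger (26 mm wide, 42 to 98 mm up). This point stays fixed on the reacher as the trigger moves.
- reacher_bite (a point): Where the can's centre belongs when the jaws close: x = 287 mm on the reacher, 30 mm up; within 10 mm along x and 12 mm sideways will do (inward lips on the tips lie beyond it). Jaws span 18 to 42 mm in height. Free, they are splayed: about 71 mm apart inside here, 115 mm over the outside of the tips. The point is fixed on the reacher.
- trigger (a joint): Trigger travel towards the handle, m: 0 free (jaws open), about 0.015 with jaws closed on the can, 0.021 at the stop. Spring return, 8 N at first, 12.5 N at 0.015. Closed to 49 mm over handle and trigger the fingers hold the reacher and the jaws stay wide; 40 to 45 N grips the can. Fingers closing evenly shift the reacher forward by half the trigger's travel.
- can: The small tin can, upright cylinder 44 mm in diameter, 50 mm high, metal with a printed band, about 0.1 kg, standing on the table under the rack in one of three places side by side, 105 mm apart. Origin at the centre of its underside, z up.
- rack: Fixed low wire rack on four posts, 220 mm deep (x), 400 mm wide (y). Origin on the table under its centre. Open front at its x = -110 mm, facing roughly world -y (the robot's right); the gap under its wires is 85 mm high. A plate closes its rear (x = +110 mm). Its rear half carries a carton and tins up to 170 mm above the table.
- pack: Wrapped rectangular pack under the rack, 60 x 40 x 38 mm, long side front to back; not to be moved. Origin at the centre of its underside.
- bottle: Little white capped bottle under the rack, 32 mm in diameter, 72 mm high; not to be moved. Origin at the centre of its underside.

How it is judged:
By the outcome, as a careful person would: the job done as asked, in the order asked, and still so for the second after the job is handed in, with the robot touching nothing.
It also fails if it takes over 48 s, if anything falls off the work surface, if the arm or the gripper's body presses on something with over 40 N, if the wrist force passes 120 N, or if a joint passes its speed limit or range.

## Working session

There is one attempt and no reset: what is moved stays moved. The work goes in short steps, Python scripts to look and compute and a tool call to move; the robot and the scene stay as the last step left them, time stands still between calls to the robot, and variables do not carry over. Pictures are saved under pics/ and viewed, at most 10 in all, crops included, and the job is handed in when it is done.

Besides the shell and the picture viewer there is one more tool, called after "Request:" as name(argument=value, ...), one argument or row to a line, values as JSON. arm_command: Moves the arm, as the interface text tells. Its arguments: {"type":"object","properties":{"targets":{"type":"array","items":{"type":"array","items":{"type":"number"}}}},"required":["targets"]}

```bash
mkdir -p pics
cat > h.py <<'E'
import numpy as np, cv2
from cell import sensors, optics, job
def snap(n,fn=None):
    P=optics.camera_params(n); im,d=optics.snapshot(n)
    if fn: cv2.imwrite('pics/'+fn,im[:,:,::-1])
    return im,d,P
def cloud(d,P):
    f=240/np.tan(np.radians(P['fov_y'])/2)
    v,u=np.mgrid[:480,:640]
    c=np.stack([(u-P['cx'])/f*d,(v-P['cy'])/f*d,d],-1)
    T=np.array(P['T']); w=c@T[:3,:3].T+T[:3,3]; w[d==0]=np.nan
    return w
E
python3 - <<'E'
from h import *
s=sensors.state(); print(s)
a,d,P=snap('scene','scene.png'); np.save('s.npy',cloud(d,P)); print(P)
b,d,P=snap('top','top.png'); np.save('t.npy',cloud(d,P)); print(P)
E
```

```text
{'time': 0.0, 'joint_positions': array([-1.36457267e+00,  2.59186858e-01,  2.07607793e-02,  1.33371043e+00,
       -2.74914945e-05,  1.41821379e+00]), 'qd': array([ 1.64066587e-03, -9.46643759e-04,  4.51058577e-04,  5.35698033e-04,
       -6.25278032e-05,  5.58079677e-04]), 'joint_efforts': array([-2.32500624e-04, -5.55640090e+01,  3.44527745e+01,  1.37343613e-02,
       -2.16493618e-04, -5.03266847e-06]), 'tcp_pos': array([ 0.19307884, -0.51471363,  0.24766867]), 'ee_rot': array([-6.69480250e-04,  9.83950158e-01,  1.78442250e-01, -3.17108303e-05]), 'ft_force': array([-0.35181898, -0.31576643,  0.76327508]), 'torque': array([0.00687709, 0.00710837, 0.00238169]), 'grasp_force': 0.0, 'width': 0.08506164273212062}
{'fov_y': 55.987689572412094, 'cx': 313.7818882269501, 'cy': 244.17019173275582, 'T': array([[-0.65436187,  0.5167505 , -0.55206836,  0.99861883],
       [ 0.7561681 ,  0.442806  , -0.48180147,  0.36850049],
       [-0.00451197, -0.73272899, -0.6805056 ,  0.62782934],
       [ 0.        ,  0.        ,  0.        ,  1.        ]])}
{'fov_y': 46.19123952707185, 'cx': 315.71182897414104, 'cy': 237.64056706360796, 'T': array([[-0.00852536, -0.99964499,  0.02524322,  0.51190405],
       [-0.99971192,  0.00795409, -0.02264527, -0.00830438],
       [ 0.02243645, -0.02542901, -0.99942482,  1.18186013],
       [ 0.        ,  0.        ,  0.        ,  1.        ]])}
```

View pics/scene.png

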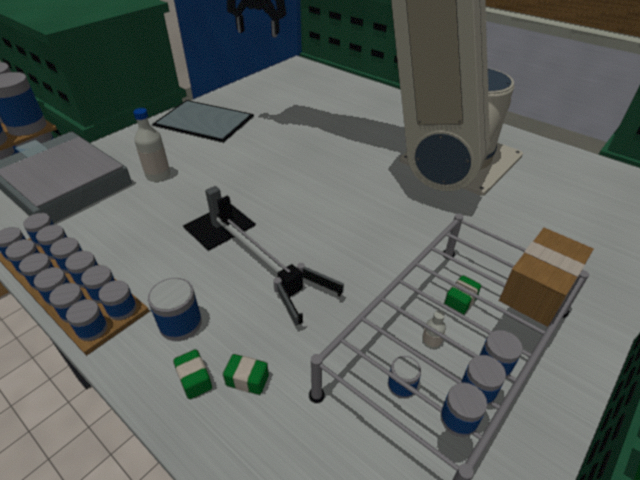

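View pics/top.png

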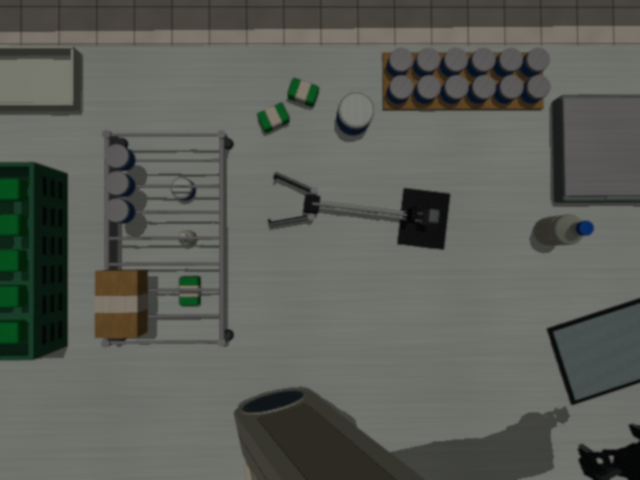

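The views agree: in the top picture the can is at (182,187), the bottle at (188,238) and the pack at (190,290). The reacher's handle is at (433,215), its head at (312,204), and the jaw tips at (273,178) and (270,223). A big tin at (355,113) and loose packs at (304,92) and (273,117) are nearby. Next I measure these.

Run:
```python
from h import *
w=np.load('t.npy'); im=cv2.imread('pics/top.png')
def reg(n,u0,u1,v0,v1,z0,z1):
    q=w[v0:v1,u0:u1].reshape(-1,3); q=q[(q[:,2]>z0)&(q[:,2]<z1)]
    if len(q)<3: print(n,len(q));return
    r=cv2.minAreaRect((q[:,:2]*1000).astype(np.float32))
    print(n,len(q),'med',np.median(q,0).round(4),'lo',q.min(0).round(4),'hi',q.max(0).round(4),'rect',np.round(r[0]+r[1]+(r[2],),1))
reg('table',240,260,300,340,-.02,.02)
reg('foot',390,460,180,255,.004,.014)
reg('handle',400,460,180,255,.085,.11)
reg('tube',325,395,190,225,.03,.05)
reg('head',300,325,190,220,.035,.055)
reg('jaws',262,300,170,235,.03,.055)
reg('can',165,200,172,204,.04,.06)
reg('bottle',170,205,220,256,.06,.08)
reg('pack',170,208,268,312,.03,.045)
reg('rack',90,245,120,360,.08,.11)
reg('frontrail',212,240,120,360,.08,.11)
reg('bigtin',330,385,85,145,.03,.2)
reg('pk1',285,322,75,108,.02,.1); reg('pk2',255,290,100,133,.02,.1)
# scene handle
w=np.load('s.npy'); reg('S handle',195,245,180,240,.085,.11); reg('S can',380,425,350,400,.04,.06); reg('S head',275,305,262,295,.035,.055)
# front rail line from top
w=np.load('t.npy')
q=w[120:360,212:240].reshape(-1,3); q=q[(q[:,2]>.075)&(q[:,2]<.12)]
print(cv2.fitLine(q[:,:2].astype(np.float32),cv2.DIST_HUBER,0,.01,.01).ravel())
q=w[190:225,322:398].reshape(-1,3); q=q[(q[:,2]>.028)&(q[:,2]<.05)]
print(cv2.fitLine(q[:,:2].astype(np.float32),cv2.DIST_HUBER,0,.01,.01).ravel())
```

```text
table 795 med [ 0.3713  0.1041 -0.0013] lo [ 0.3304  0.0844 -0.0089] hi [0.4129 0.1251 0.0061] rect [371.7 104.8  40.5  82.4  89.7]
foot 2017 med [ 0.5722 -0.2623  0.0071] lo [ 0.5055 -0.3376  0.004 ] hi [ 0.6617 -0.1911  0.0138] rect [ 581.8 -264.1  144.7  155.5   87.7]
handle 234 med [ 0.5818 -0.2542  0.0961] lo [ 0.5677 -0.2718  0.0851] hi [ 0.5975 -0.2164  0.1036] rect [ 582.5 -244.6   55.1   26.2   84. ]
tube 585 med [ 0.5979 -0.1242  0.0374] lo [ 0.582  -0.1954  0.03  ] hi [ 0.6159 -0.0534  0.05  ] rect [ 598.3 -124.6  144.5   17.9   82.7]
head 411 med [ 0.607  -0.0252  0.0441] lo [ 0.5783 -0.0518  0.0351] hi [ 0.6384 -0.0026  0.0503] rect [606.  -30.   44.4  65.   77.5]
jaws 303 med [0.583  0.0292 0.0407] lo [ 0.567  -0.0011  0.0304] hi [0.6753 0.0623 0.0463] rect [620.9  30.4  62.8 108.4  89.4]
can 320 med [0.6403 0.2353 0.0494] lo [0.6222 0.2146 0.0401] hi [0.6651 0.2585 0.0558] rect [643.7 236.   43.3  42.4  75.2]
bottle 32 med [0.5473 0.2278 0.0704] lo [0.5357 0.2215 0.0604] hi [0.5513 0.2356 0.0742] rect [544.1 227.8  16.   13.5   9.9]
pack 520 med [0.4331 0.2243 0.0364] 
[... 543 characters left out ...]
17  0.0206] hi [0.8695 0.0224 0.0446] rect [844.   -9.8  60.4  41.4  70.1]
pk2 600 med [0.7896 0.0509 0.0368] lo [0.7626 0.0185 0.0203] hi [0.8199 0.0842 0.0435] rect [791.5  51.8  41.8  60.   24.9]
S handle 261 med [ 0.5847 -0.2549  0.0955] lo [ 0.5669 -0.2745  0.0851] hi [ 0.5989 -0.2194  0.1001] rect [ 582.4 -246.8   56.1   27.8   82.3]
S can 649 med [0.6447 0.2351 0.0504] lo [0.622  0.2116 0.0404] hi [0.6655 0.2554 0.0542] rect [642.8 233.5  43.7  42.4  67.7]
S head 582 med [ 0.6131 -0.0261  0.0441] lo [ 0.5765 -0.0694  0.0352] hi [0.6526 0.0008 0.0499] rect [616.9 -23.6  78.2  53.4  41.5]
[ 0.9999987  -0.00162442  0.5255334   0.15025866]
[ 0.11891692  0.9929042   0.59665203 -0.1267575 ]
```

Everything checks out. The grip point is at (0.5825, -0.2457), the reacher is yawed 6.8° from +y, and the can is at (0.643, 0.235), almost straight ahead of the jaws. I move above the grip and turn +27.4°.

Request:
arm_command(
  targets=[
    [100, 0.03, -0.008, 0, 4],
    [100, 0.085, -0.021, 0, 8],
    [100, 0.145, -0.036, 0, 12],
    [100, 0.205, -0.051, 0, 16],
    [100, 0.265, -0.066, 0, 20],
    [100, 0.325, -0.081, 0, 24],
    [100, 0.385, -0.097, 0, 27.4],
    [100, 0.435, -0.109, 0, 27.4],
  ],
)

```text
time: 1.1
tcp_pos: [0.5638, -0.2583, 0.2479]
ee_rot: [-0.0, 0.998, -0.06, -0.0]
ft_force: [-0.3, 0.3, -0.4]
width: 0.0855
grasp_force: 0.0
```

```bash
cat >> h.py <<'E'
from scipy.spatial.transform import Rotation as R
def rel(goal,ydir):
    s=sensors.state(); q=s['ee_rot']; M=R.from_quat([q[1],q[2],q[3],q[0]]).as_matrix()
    v=M.T@np.r_[-np.array(ydir),0]
    print('t',s['time'],'tcp',s['tcp_pos'].round(4),'F',s['ft_force'].round(1),'w',round(s['width'],4),'g',s['grasp_force'],'shift',(M.T@(np.array(goal)-s['tcp_pos'])).round(4),'turn',np.degrees(np.arctan2(-v[0],v[1])).round(2), 'qd',np.abs(s['qd']).max().round(3))
E
python3 -c "
from h import *
rel([.5825,-.2457,.066],[.119,.993])"
```

```text
t 1.1 tcp [ 0.5638 -0.2583  0.2479] F [-0.3  0.3 -0.4] w 0.0855 g 0.0 shift [ 0.0172 -0.0147  0.1819] turn -0.0 qd 0.621
```

Request:
arm_command(
  targets=[
    [100, 0.019, -0.016, 0, 0],
    [100, 0.019, -0.016, 0.03, 0],
    [100, 0.019, -0.016, 0.075, 0],
    [100, 0.019, -0.016, 0.115, 0],
    [100, 0.019, -0.016, 0.13, 0],
    [100, 0.019, -0.016, 0.13, 0],
  ],
)

```text
time: 1.85
tcp_pos: [0.5827, -0.2465, 0.1179]
ee_rot: [-0.0, 0.998, -0.06, -0.001]
ft_force: [1.0, -0.3, 0.9]
width: 0.085
grasp_force: 0.0
```

```bash
python3 -c "
from h import *
rel([.5825,-.2457,.066],[.119,.993])
im,d,P=snap('wrist','w1.png');print(P['T'])"
```

```text
t 1.85 tcp [ 0.5827 -0.2465  0.1179] F [ 1.  -0.3  0.9] w 0.085 g 0.0 shift [-0.0003 -0.0007  0.0519] turn -0.01 qd 0.042
[[-1.17971219e-01 -9.45978073e-01 -3.02007080e-01  6.59814959e-01]
 [-9.93017012e-01  1.12407255e-01  3.58025675e-02 -2.55477426e-01]
 [ 7.93429122e-05  3.04121840e-01 -9.52633140e-01  2.43936544e-01]
 [ 0.00000000e+00  0.00000000e+00  0.00000000e+00  1.00000000e+00]]
```

View pics/w1.png

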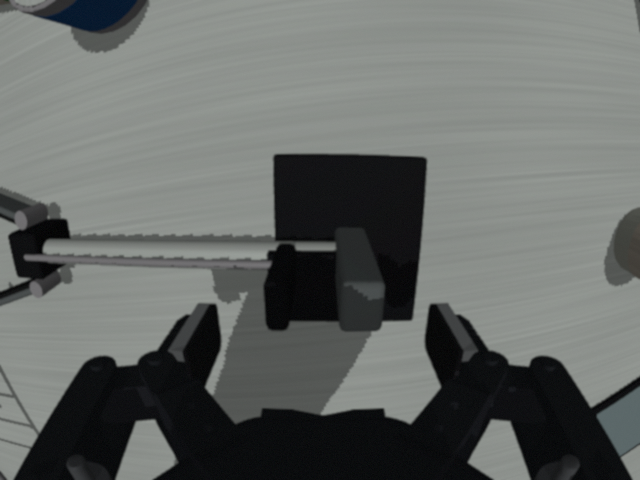

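The trigger (265–290) and handle (335–383) sit centred between the pads (218 and 430). I descend and close to about 49 mm.

Request:
arm_command(
  targets=[
    [100, 0, 0, 0.03, 0],
    [100, 0, 0, 0.052, 0],
    [100, 0, 0, 0.052, 0],
    [66, 0, 0, 0.052, 0],
    [62, 0, 0, 0.052, 0],
    [58, 0, 0, 0.052, 0],
    [58, 0, 0, 0.052, 0],
    [58, 0, 0, 0.052, 0],
  ],
)

```text
time: 2.9
tcp_pos: [0.5838, -0.2484, 0.0687]
ee_rot: [0.002, 0.998, -0.06, 0.002]
ft_force: [-1.3, -5.8, 7.9]
width: 0.0499
grasp_force: 12.3
```

Run:
```python
from h import *
rel(np.r_[np.array([.643,.2345])-.275*np.array([.119,.993]),.066],[.119,.993])
```

```text
t 2.9 tcp [ 0.5838 -0.2484  0.0687] F [-1.3 -5.8  7.9] w 0.0499 g 12.29539006948471 shift [ 0.001  -0.2115  0.002 ] turn -0.06 qd 0.001
```

Request:
arm_command(
  targets=[
    [58, 0, 0, -0.003, 0],
    [58, 0, -0.01, -0.003, 0],
    [58, 0, -0.025, -0.003, 0],
    [58, 0.001, -0.045, -0.003, 0],
    [58, 0.001, -0.07, -0.003, 0],
    [58, 0.002, -0.09, -0.003, 0],
    [58, 0.002, -0.1, -0.003, 0],
    [58, 0.002, -0.1, -0.003, 0],
  ],
)

```text
time: 3.9
tcp_pos: [0.5969, -0.1466, 0.0692]
ee_rot: [0.0, 0.998, -0.059, -0.0]
ft_force: [-0.8, -0.1, -4.0]
width: 0.0491
grasp_force: 9.2
```

```bash
cat > m.py <<'E'
from h import *
rel(np.r_[np.array([.643,.2345])-.275*np.array([.119,.993]),.066],[.119,.993])
a,d,P=snap('top','t2.png'); w=cloud(d,P); a2,d2,P2=snap('scene','s2.png'); w2=cloud(d2,P2)
# head + jaws: dark points z .03-.055 in front of rack
for n,W,I in(('top',w,a),('scene',w2,a2)):
    m=(W[...,2]>.03)&(W[...,2]<.055)&(I.max(-1)<80)&(W[...,1]>-.1)&(W[...,1]<.4)&(abs(W[...,0]-.62)<.11)
    q=W[m]; m2=(abs(q[:,0]-.62)<.11); np.save(n+'_q.npy',q)
    hist=[(round(y,2),q[(q[:,1]>y)&(q[:,1]<y+.01)][:,0].min().round(3),q[(q[:,1]>y)&(q[:,1]<y+.01)][:,0].max().round(3)) for y in np.arange(-.1,.3,.01) if ((q[:,1]>y)&(q[:,1]<y+.01)).sum()>2]
    print(n,[tuple(map(float,h)) for h in hist])
E
python3 m.py
```

```text
t 3.9 tcp [ 0.5969 -0.1466  0.0692] F [-0.8 -0.1 -4. ] w 0.0491 g 9.17535200715065 shift [ 0.0005 -0.1088  0.0032] turn 0.07 qd 0.024
top [(-0.1, 0.593, 0.599), (-0.09, 0.595, 0.609), (-0.08, 0.595, 0.604), (-0.07, 0.597, 0.604), (-0.06, 0.599, 0.607), (-0.05, 0.599, 0.607), (-0.04, 0.601, 0.609), (-0.03, 0.602, 0.609), (-0.02, 0.603, 0.611), (-0.01, 0.604, 0.612), (-0.0, 0.606, 0.613), (0.01, 0.608, 0.614), (0.02, 0.608, 0.615), (0.03, 0.61, 0.617), (0.04, 0.61, 0.619), (0.05, 0.612, 0.636), (0.06, 0.604, 0.648), (0.07, 0.589, 0.652), (0.08, 0.589, 0.657), (0.09, 0.592, 0.661), (0.1, 0.59, 0.665), (0.11, 0.59, 0.667), (0.12, 0.588, 0.672), (0.13, 0.588, 0.675), (0.14, 0.586, 0.68), (0.15, 0.586, 0.682), (0.16, 0.585, 0.592), (0.21, 0.532, 0.657), (0.22, 0.528, 0.635), (0.23, 0.528, 0.634), (0.24, 0.538, 0.634), (0.25, 0.633, 0.635)]
scene [(-0.1, 0.6, 0.611), (-0.09, 0.602, 0.605), (0.05, 0.61, 0.639), (0.06, 0.605, 0.657), (0.07, 0.599, 0.657), (0.08, 0.592, 0.661), (0.09, 0.593, 0.664), (0.1, 0.591, 0.667), (0.11, 0.591, 0.67), (0.12, 0.595, 0.674), (0.13, 0.589, 0.68), (0.14, 0.586, 0.682), (0.15, 0.586, 0.681), (0.16, 0.586, 0.6), (0.21, 0.631, 0.66), (0.22, 0.631, 0.665), (0.23, 0.632, 0.666), (0.24, 0.629, 0.664), (0.25, 0.639, 0.657)]
```

View pics/t2.png

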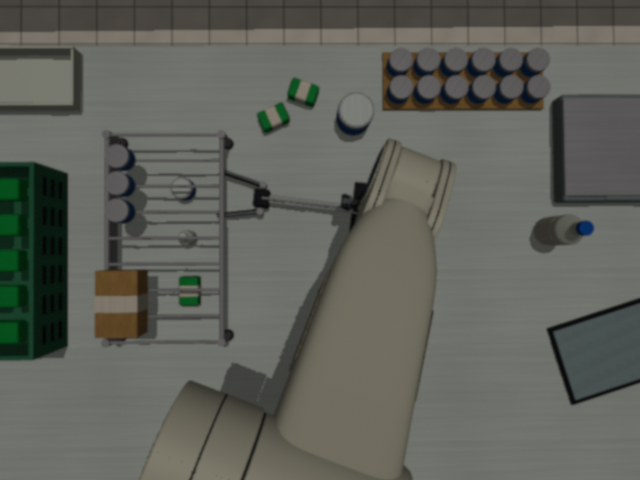

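The reacher followed straight: its tips are at y≈0.162 and its axis passes through the can. I go on in.

Request:
arm_command(
  targets=[
    [58, 0, -0.01, 0.001, 0],
    [58, 0, -0.025, 0.001, 0],
    [58, 0, -0.045, 0.001, 0],
    [58, 0, -0.065, 0.001, 0],
    [58, 0, -0.085, 0.001, 0],
    [58, 0, -0.1, 0.001, 0],
    [58, 0, -0.108, 0.001, 0],
    [58, 0, -0.108, 0.001, 0],
  ],
)

```text
time: 5.0
tcp_pos: [0.6101, -0.0381, 0.0688]
ee_rot: [-0.001, 0.998, -0.059, 0.001]
ft_force: [1.1, 2.2, 6.1]
width: 0.0496
grasp_force: 8.2
```

```bash
sed -i 's/t2.png/t3.png/;s/s2.png/s3.png/' m.py; python3 m.py; python3 -c "
import cv2
a=cv2.imread('pics/t3.png')[110:260,80:380];b=cv2.imread('pics/s3.png')[210:460,260:560]
a=cv2.resize(a,None,fx=2,fy=2);b=cv2.resize(b,(360,300))[:, :200+0]
cv2.imwrite('pics/c3.png',cv2.hconcat([a,cv2.resize(b,(200,300))]))"
```

```text
t 5.0 tcp [ 0.6101 -0.0381  0.0688] F [1.1 2.2 6.1] w 0.0496 g 8.233021348714828 shift [0.0002 0.0005 0.0028] turn 0.1 qd 0.009
top [(0.03, 0.616, 0.617), (0.04, 0.61, 0.618), (0.05, 0.612, 0.62), (0.06, 0.612, 0.621), (0.07, 0.614, 0.622), (0.08, 0.615, 0.624), (0.09, 0.617, 0.624), (0.1, 0.619, 0.626), (0.11, 0.619, 0.626), (0.12, 0.621, 0.628), (0.13, 0.623, 0.63), (0.14, 0.623, 0.639), (0.15, 0.623, 0.639), (0.16, 0.625, 0.651), (0.17, 0.617, 0.665), (0.18, 0.602, 0.669), (0.19, 0.604, 0.672), (0.2, 0.604, 0.674), (0.21, 0.532, 0.68), (0.22, 0.528, 0.684), (0.23, 0.528, 0.686), (0.24, 0.538, 0.689), (0.25, 0.599, 0.692), (0.26, 0.599, 0.692), (0.27, 0.599, 0.611)]
scene [(-0.07, 0.617, 0.619), (-0.06, 0.618, 0.62), (-0.05, 0.604, 0.62), (-0.04, 0.61, 0.618), (-0.03, 0.617, 0.624), (-0.02, 0.601, 0.624), (-0.01, 0.606, 0.622), (-0.0, 0.612, 0.623), (0.01, 0.613, 0.623), (0.02, 0.616, 0.618), (0.14, 0.629, 0.634), (0.15, 0.631, 0.641), (0.16, 0.619, 0.653), (0.17, 0.617, 0.67), (0.18, 0.611, 0.67), (0.19, 0.61, 0.674), (0.2, 0.61, 0.678), (0.21, 0.609, 0.681), (0.22, 0.609, 0.684), (0.23, 0.607, 0.688), (0.24, 0.607, 0.691), (0.25, 0.6, 0.695), (0.26, 0.6, 0.694), (0.27, 0.599, 0.613)]
```

View pics/c3.png

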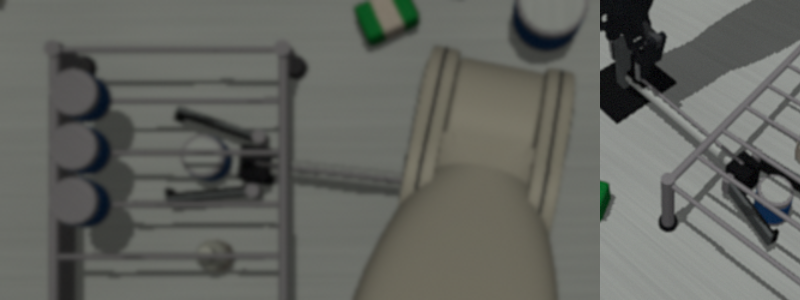

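The can sits between the splayed jaws, with the head just in front of it and clear of the bottle. Now I squeeze step by step.

Request:
arm_command(
  targets=[
    [55, 0, 0, 0, 0],
    [52, 0, 0, 0, 0],
    [50, 0, 0, -0.001, 0],
    [48, 0, 0, -0.001, 0],
    [46, 0, 0, -0.001, 0],
    [46, 0, 0, -0.001, 0],
    [46, 0, 0, -0.001, 0],
  ],
)

```text
time: 5.98
tcp_pos: [0.61, -0.0402, 0.0702]
ee_rot: [0.001, 0.998, -0.06, 0.001]
ft_force: [-2.0, -7.9, 9.2]
width: 0.0397
grasp_force: 16.7
```

Request:
arm_command(
  targets=[
    [45, 0, 0, -0.001, 0],
    [44, 0, 0, -0.001, 0],
    [44, 0, 0, -0.001, 0],
    [44, 0, 0, -0.001, 0],
  ],
)

```text
time: 6.48
tcp_pos: [0.6098, -0.0395, 0.0705]
ee_rot: [-0.0, 0.998, -0.06, 0.0]
ft_force: [-1.1, -1.7, 5.7]
width: 0.0379
grasp_force: 25.4
```

Request:
arm_command(
  targets=[
    [43, 0, 0, 0, 0],
    [42, 0, 0, 0, 0],
    [42, 0, 0, -0.001, 0],
    [42, 0, 0, -0.001, 0],
  ],
)

```text
time: 6.98
tcp_pos: [0.6097, -0.0398, 0.0711]
ee_rot: [-0.0, 0.998, -0.06, -0.0]
ft_force: [0.7, -3.5, 1.6]
width: 0.037
grasp_force: 52.8
```

The grip is firm at 53 N, so I ease it slightly and draw out.

Request:
arm_command(
  targets=[
    [42.4, 0, 0, 0, 0],
    [42.4, 0, 0.005, 0, 0],
    [42.4, 0, 0.015, 0, 0],
    [42.4, 0, 0.028, 0, 0],
    [42.4, 0, 0.043, 0, 0],
    [42.4, 0, 0.058, 0, 0],
    [42.4, 0, 0.068, 0, 0],
    [42.4, 0, 0.072, 0, 0],
  ],
)

```text
time: 7.98
tcp_pos: [0.6009, -0.1126, 0.0712]
ee_rot: [-0.0, 0.998, -0.06, -0.0]
ft_force: [0.3, 3.3, 0.1]
width: 0.0368
grasp_force: 50.3
```

```bash
cat > c.py <<'E'
from h import *
import sys
rel([0.61,-.04,.07],[.119,.993])
for n in('top','scene'):
    a,d,P=snap(n,n+sys.argv[1]); w=cloud(d,P)
    m=(w[...,2]>.044)&(w[...,2]<.058)&(a.min(-1)>95)&(abs(w[...,0]-.635)<.06)&(w[...,1]>-.05)&(w[...,1]<.28)
    q=w[m]; print(n,len(q),np.median(q,0).round(3),np.percentile(q,3,0).round(3),np.percentile(q,97,0).round(3))
E
python3 c.py 4.png; python3 -c "
import cv2
a=cv2.imread('pics/top4.png')[110:260,140:440];b=cv2.imread('pics/scene4.png')[210:410,260:460]
cv2.imwrite('pics/c4.png',cv2.hconcat([cv2.resize(a,None,fx=1.6,fy=1.6),cv2.resize(b,(240,240))]))"
```

```text
t 7.975 tcp [ 0.6009 -0.1126  0.0712] F [0.3 3.3 0.1] w 0.0368 g 50.25103569030762 shift [ 0.0003 -0.0732  0.0013] turn -0.07 qd 0.043
top 102 [0.628 0.17  0.049] [0.616 0.162 0.046] [0.642 0.18  0.054]
scene 487 [0.626 0.157 0.05 ] [ 0.608 -0.037  0.045] [0.652 0.178 0.052]
```

View pics/c4.png

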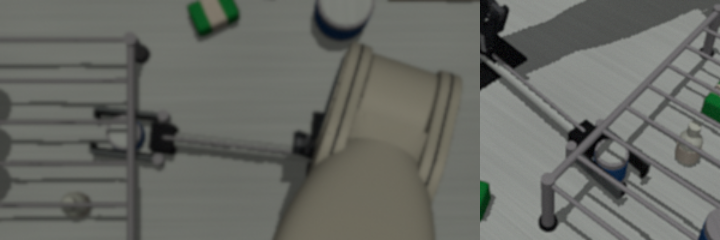

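The can is coming along upright in the closed jaws, at y≈0.16. I continue for another 0.14 m.

Request:
arm_command(
  targets=[
    [42.4, 0, 0.01, 0, 0],
    [42.4, 0, 0.028, 0, 0],
    [42.4, 0, 0.05, 0, 0],
    [42.4, 0, 0.072, 0, 0],
    [42.4, 0, 0.095, 0, 0],
    [42.4, 0, 0.117, 0, 0],
    [42.4, 0, 0.132, 0, 0],
    [42.4, 0, 0.14, 0, 0],
  ],
)

```text
time: 9.07
tcp_pos: [0.5842, -0.2518, 0.0712]
ee_rot: [-0.0, 0.998, -0.06, -0.0]
ft_force: [1.3, 3.2, 0.5]
width: 0.037
grasp_force: 50.4
```

```bash
python3 c.py 5.png
```

```text
t 9.075 tcp [ 0.5842 -0.2518  0.0712] F [1.3 3.2 0.5] w 0.037 g 50.38425385951996 shift [ 2.000e-04 -2.134e-01  1.200e-03] turn -0.06 qd 0.085
top 305 [0.617 0.025 0.05 ] [0.6   0.007 0.045] [0.633 0.043 0.054]
scene 372 [0.616 0.021 0.05 ] [ 0.596 -0.032  0.045] [0.635 0.039 0.053]
```

View pics/scene5.png

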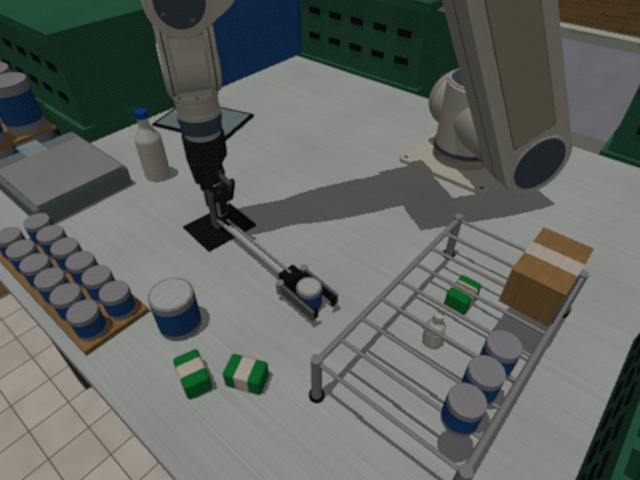

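The can stands at (0.617, 0.025), about 9 cm clear of the rack. I release gently and then lift away.

Request:
arm_command(
  targets=[
    [46, 0, 0, 0, 0],
    [50, 0, 0, 0.001, 0],
    [54, 0, 0, 0.002, 0],
    [58, 0, 0, 0.002, 0],
    [63, 0, 0, 0.003, 0],
    [70, 0, 0, 0.003, 0],
    [100, 0, 0, 0.003, 0],
    [100, 0, 0, 0.003, 0],
  ],
)

```text
time: 10.18
tcp_pos: [0.5846, -0.2508, 0.0685]
ee_rot: [0.0, 0.998, -0.06, 0.0]
ft_force: [0.3, 0.3, -0.8]
width: 0.0857
grasp_force: 0.0
```

Request:
arm_command(
  targets=[
    [100, 0, 0, 0, 0],
    [100, 0, 0, 0, 0],
    [100, 0, 0, -0.015, 0],
    [100, 0, 0, -0.045, 0],
    [100, 0, 0, -0.085, 0],
    [100, 0, 0, -0.13, 0],
    [100, 0, 0, -0.16, 0],
    [100, 0, 0, -0.16, 0],
  ],
)

```text
time: 11.18
tcp_pos: [0.5852, -0.2512, 0.2321]
ee_rot: [0.001, 0.998, -0.06, 0.003]
ft_force: [-0.0, 0.5, -0.8]
width: 0.0855
grasp_force: 0.0
```

```bash
python3 c.py 6.png
```

```text
t 11.175 tcp [ 0.5852 -0.2512  0.2321] F [-0.   0.5 -0.8] w 0.0855 g 0.0 shift [-0.0014 -0.213   0.1616] turn -0.0 qd 0.072
top 344 [0.619 0.023 0.049] [ 0.599 -0.018  0.045] [0.637 0.043 0.054]
scene 361 [0.615 0.021 0.051] [ 0.596 -0.035  0.047] [0.634 0.039 0.053]
```

View pics/scene6.png

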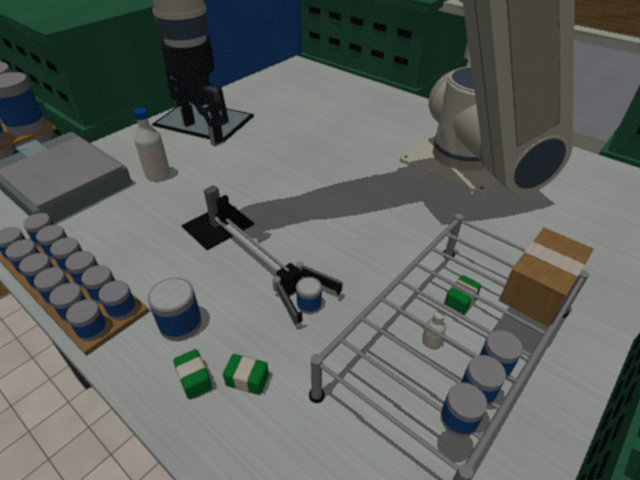

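The can stands upright at pixel (309,294) between the open jaws. The reacher is on its feet, and the bottle (433,330) and pack (463,293) have not moved.

```bash
python3 -c "
from cell import job
print(job.job_done())"
```

```text
the job is handed in; nothing more can be done
None
```

The job is handed in at about 11 s on the clock: the can stands upright on the table about 9 cm clear of the rack, the reacher is on its feet with its jaws open, and the pack and bottle look unmoved in the last picture.

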